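Lower the vanity mirror by one hole and lay its glass flat

ROBOT

A 7-joint arm with a two-finger parallel gripper is mounted at the origin on the work surface. World frame = base frame: x ahead of the robot, y to its left, z up, the work surface at z = 0. Lengths are in m, angles in rad, forces in N, time in s.
With the tool pointing down it reaches from about 0.4 to 0.85 m from the base axis. Payload 6.9 kg.
Tool frame: the origin (TCP) lies on the centre line of the jaws, within the pads' length; the fingertips stand 8 mm ahead of it and the grasp point (between the pads) lies 11 mm behind it; z points along the fingers, y is the direction in which the jaws open and shut (so a half turn about z gives the same grasp; the last joint's range is limited). The gripper opens to 85 mm and grips with 20 to 120 N. Pads are 22 mm wide; open, the fingers measure 114 mm over their backs; the gripper's body (76 mm by 85 mm) begins 54 mm behind the grasp point. The pads swing forward as they close: fully open they stand 13 mm farther back than shut.
Start: joints at [-1.05, 0.507, -0.238, 1.5, 0.126, 1.149, -0.155], TCP at [0.252, 0.572, 0.239] pointing down, gripper open.
Joint ranges: [-3.08, 3.08], [-0.24, 2.05], [-1.43, 1.35], [0, 2.5], [-1.52, 4.66], [0.17, 1.96], [-2.89, 2.89]. Speed limits (rad/s): [2.39, 2.39, 3.14, 3.14, 3.14, 3.14, 3.14].

INTERFACE

Orientations are given as [roll, pitch, yaw] about the fixed x, y, z axes, in that order (R = Rz(yaw) Ry(pitch) Rx(roll)).
In Python, from bench import ctrl gives the robot as it stands.
- The arm moves only by the tool carry_out, never from a script. Its arguments are lists of equal length, an entry for each row: "dp": the shift along the tool's x, y, z each as a share of 0.8 m, from -1 to 1, a list of three; "delta_rot": the turn, a rotation vector about the tool's x, y, z each as a share of 90 degrees, from -1 to 1, a list of three; "gripper": the closure, from -1 (fully open) to 1 (shut). A call has 1 to 5 rows; each row is the pose to reach, as a shift and turn from the pose commanded when the call began, along the tool's axes at that moment; what a row does not reach only later rows make up. A row lasts 1/10 s, in which the tool goes at most 50 mm and 8.59 degrees, less where a joint would pass 70% of its speed; a pose out of reach is approached as far as the arm can. A call with a number of a shift or a turn outside -1 to 1 is refused whole. A call with a gripper value outside its range is refused whole. The fingers move at their own pace and stop on an object; "squeeze" is the grip in N (left out, the last holds). Time passes only in rows, so rows that repeat a pose let the fingers close. It gives the time, the measured TCP pose, the force and the opening at its end, in the units of the state.
- ctrl.observe(): the state, without advancing time (a new reading comes with each control period).
- ctrl.grab_frame(name): name is "side" or "top" or "wrist"; returns (picture, depth): 400x640x3 uint8, blue, green, red; 400x640 float32, m along the optical axis (not along the pixel's ray), 0 where there is no reading.
- ctrl.camera_params(name): a dict with "vfov" (degrees; the focal length in pixels is half the picture's height over the tangent of half this angle, whatever the lens; pixels are square), "cx", "cy" (the principal point, pixels), "pose" (4x4, takes a point from camera to world coordinates). Camera axes: x right, y down, z forward; pixel columns grow to the right and rows downward; lengths in m; the calibration is good to about 2 mm. A picture is of the moment at which its call begins: read the wrist's pose just before it. camera_params takes no time and is no camera call; for the wrist camera it gives the pose at the moment of the call.
- ctrl.close_job(): hands the job in, once; it reports no verdict.
Trained networks look in the newest picture that a camera, given by its name, has taken for a name from the list of things; names that differ only in an ending like _2 or _b are one class to them, and where a whole thing is asked for, a point or a joint stands for the part that bears it (a point fixed in the world has none). Each returns a list of dicts, best first, with "confidence" (0 to 1); they miss things now and then, are a little off and sometimes report something else, mostly with a low value. They report only what shows in the picture. A call takes as long as a camera call.
- ctrl.trace(target, camera): "region" (400x640 bool, what is visible of it).
- ctrl.place_of(target, camera): "location" ([x, y, z] in m, in world coordinates, good to about 4 mm: a listed point, or the origin of a listed thing).
The state is a dict: "time_s": time; "joint_pos": joint angles; "dq": joint speeds; "joint_efforts": joint torques, N m; "tool_pos": TCP position; "ee_rot": TCP orientation; "ft_force": force on the tool from outside, world axes, zero at the start; "ft_torque": the same for the moment, N m; "finger_gap": opening from 0.0 (shut) to 1.0 (fully open).
Only numpy, scipy, OpenCV 4.12 (cv2) and the standard library are available. Lean on these libraries where they do the work, as an engineer would, in place of code of your own. Each camera call takes 0.05 s, during which the arm holds its last target.

TASK

The cabinet door catches on the vanity mirror. Squeeze the release button on the mirror's telescoping stem and collapse it to the very next hole down, so that the button springs fully out again and the stem is locked there, then tip the round glass back until it lies flat, facing the ceiling. Feel for the click and do not force anything; leave the mirror's foot where it stands and do not disturb the other things on the vanity.

Things in the scene. Friction and masses are not known exactly. Their poses are not given: they have to be found in the camera images.
- stand: foot of the standing vanity mirror: marble disc 160 mm across, 22 mm thick, with an upright post 20 mm across with three holes 9 mm high in its back; stands loose (whole mirror about 2.2 kg). Origin: centre of the underside, on the post's axis. z up; -x is the front, where the release button is and which the upright glass faces; +y runs along the side arm to the glass
- stem_grip (a point): the point to pinch on the chrome sleeve (28 mm across, 73 mm long, upright) that telescopes over the post: midway between the button's face in front (-x) and the sleeve's plain back (+x), 36 mm apart along the foot's x with the button out; 33 mm below the sleeve's top and 4 mm in front of the post's axis. The side arm, 10 mm thick, leaves towards +y 20 mm above it. Axes as the foot's
- stem_top (a point): centre of the flat top end of the sleeve (25 mm across), on the post's axis; pressing down here moves the sleeve without touching the button
- button_face (a point): centre of the front face of the release button: an upright black paddle 15 mm wide and 27 mm high, standing 8 mm out from the sleeve's front when fully out; it is pressed towards +x of the foot
- button (a joint): how far the release button is pressed in, m: 0 fully out (pin in a hole, sleeve locked), 0.0055 fully in. Its spring takes 6.4 N to start, 10.8 N fully in; beyond 0.004 the pin is out of its hole. Let go between holes, it stays at 0.004, the pin riding on the post, and springs out to 0 when the pin drops into a hole
- stem (a joint): how far the sleeve has come down, m (0 at the start, give or take 0.001, pin in the top hole). The next hole is 10 to 35 mm down (not known closer: find it by feel; the pin has 1 mm play either way in a hole), a third as far again below. Unlocked, a stiff bush holds the sleeve against its weight and 6 to 9 N of push slowly moves it down; locked in a hole it stops dead
- glass (a joint): tilt of the round glass about its pivot (an axis along the foot's y through the middle of the disc), rad: 0 upright, facing the front (-x); grows as its top edge goes back (towards +x); 1.571 is its stop, flat and facing up. Friction hinge: stays where it is left, takes about 1.5 N at the rim
- glass_centre (a point): centre of the face of the round glass, a chrome-rimmed disc 146 mm across and 8 mm thick; the pivot lies 5 mm behind this point, 145 mm from the post's axis along the foot's +y and 20 mm above stem_grip. This point's -x axis is the normal out of the face, its z axis points to the disc's top edge
- perfume: bystander: round amber glass perfume bottle with a twist cap, 68 mm across, 84 mm high; origin at the centre of its underside
- tietray: bystander: black silicone hair tie tray 85 x 130 mm, 18 mm high; origin at the centre of its underside
- ringdish: bystander: white ceramic ring dish 88 mm across, 22 mm high; origin at the centre of its underside
- clipper: bystander: aluminium nail clipper 58 x 12 mm, 14 mm high, lying; origin at the centre of its underside
- polish: bystander: nail polish bottle 30 mm across, 74 mm high; origin at the centre of its underside
- lipstick: bystander: upright lipstick tube 21 mm across, 72 mm high; origin at the centre of its underside
- cream: bystander: cream jar with a metal lid, 60 mm across, 45 mm high; origin at the centre of its underside

How it is judged:
On the way, in this order (a step that is already met when the one before it is completed fails the run):
1. the stem is lowered to the next hole and the button has sprung out there (value of joint stem between 0.01 and 0.036 m and value of joint button below 0.0015 m), for 0.2 s.
2. the glass, tipped back after that, lies flat (all of step 1 and value of joint glass above 1.4 rad), for 0.2 s.
At the end, for the whole second after the job is handed in: the stem sits locked in the next hole down (10 to 36 mm below where it started, button out to within 1.5 mm), the glass lies flat facing up to within about 10 degrees, and the mirror stands upright and at rest on its foot (all of step 2 and linear speed of stand below 0.02 m/s and angle between stand's own z axis and vertical below 0.03 rad); the robot touches nothing.
It fails at once if the mirror is leaned on: its foot presses on the vanity with more than 50 N (its own weight is about 21 N) (contact force between stand and table above 50 N).
It fails at once if the mirror's foot is dragged more than 30 mm (distance of stand from where it was at the start of the episode above 0.03 m).
It fails at once if the mirror is tipped more than 10 degrees (angle between stand's own z axis and vertical above 0.175 rad).
It fails at once if another thing on the vanity is pushed more than 25 mm (distance of any of perfume, tietray, ringdish, clipper, polish, lipstick, cream from where it was at the start of the episode above 0.025 m).
It also fails if it takes over 58 s, if anything falls off the work surface, if the arm or the gripper's body presses on something with over 40 N, if the wrist force passes 120 N, or if a joint passes its speed limit or range.

## Working session

There is one attempt and no reset: what is moved stays moved. The work goes in short steps, Python scripts to look and compute and a tool call to move; the robot and the scene stay as the last step left them, time stands still between calls to the robot, and variables do not carry over. Pictures are saved under pics/ and viewed, and the job is handed in when it is done.

Besides the shell and the picture viewer there is one more tool, called after "Request:" as name(argument=value, ...) on one line, values as JSON. carry_out: Moves the arm, as the interface text tells. Its arguments: {"type":"object","properties":{"dp":{"type":"array","items":{"type":"array","items":{"type":"number","minimum":-1,"maximum":1}}},"delta_rot":{"type":"array","items":{"type":"array","items":{"type":"number","minimum":-1,"maximum":1}}},"gripper":{"type":"array","items":{"type":"number"}},"squeeze":{"type":"number"}},"required":["dp","delta_rot","gripper"]}

```bash
ls; mkdir -p pics; cat > h.py <<'E'
import numpy as np, cv2
from bench import ctrl
from scipy.spatial.transform import Rotation as R
def snap(n,f):
    im,d=ctrl.grab_frame(n); cv2.imwrite('pics/'+f,im); return im,d
def K(n):
    p=ctrl.camera_params(n); f=200/np.tan(np.radians(p['vfov']/2)); return f,p['cx'],p['cy'],np.array(p['pose'])
def px2w(n,u,v,z):
    f,cx,cy,T=K(n); return T[:3,:3]@np.array([(u-cx)/f*z,(v-cy)/f*z,z])+T[:3,3]
def w2px(n,P):
    f,cx,cy,T=K(n); c=T[:3,:3].T@(np.array(P)-T[:3,3]); return c[0]/c[2]*f+cx,c[1]/c[2]*f+cy,c[2]
def cloud(n,d):
    f,cx,cy,T=K(n); v,u=np.indices(d.shape); c=np.stack([(u-cx)/f*d,(v-cy)/f*d,d],-1); return c@T[:3,:3].T+T[:3,3]
def st():
    s=ctrl.observe()
    for k in ['time_s','joint_pos','tool_pos','ee_rot','ft_force','ft_torque','finger_gap']: print(k,np.round(s[k],4))
    return s
E
python3 - <<'E'
from h import *
s=st()
for n in ['side','top']:
    snap(n,n+'0.png'); print(n,K(n))
    for t in ['stand','stem_grip','stem_top','button_face','glass_centre','perfume','tietray','ringdish','clipper','polish','lipstick','cream']:
        r=ctrl.place_of(t,n)
        print(t,[(np.round(x['location'],4).tolist(),round(x['confidence'],2)) for x in r[:2]])
E
```

```text
pics
time_s 0.0
joint_pos [-1.0495  0.5083 -0.2375  1.5011  0.1257  1.1489 -0.1548]
tool_pos [0.2523 0.5713 0.2384]
ee_rot [-3.1398e+00  1.0000e-04  2.7258e+00]
ft_force [ 0.0466  0.0326 -0.3897]
ft_torque [ 0.0013 -0.0462 -0.0494]
finger_gap 0.9968
side (np.float64(483.5640366656037), 324.59282796923526, 205.76490195466417, array([[-9.99157113e-01,  3.16762689e-04,  4.10483007e-02,
         5.01270197e-01],
       [-3.37609126e-02,  5.62488779e-01, -8.26115352e-01,
         9.48496332e-01],
       [-2.33508910e-02, -8.26804858e-01, -5.62003970e-01,
         8.16620342e-01],
       [ 0.00000000e+00,  0.00000000e+00,  0.00000000e+00,
         1.00000000e+00]]))
stand [([0.5416, 0.1131, -0.0002], 0.88), ([0.5667, -0.0448, 0.0027], 0.63)]
stem_grip [([0.5478, 0.1103, 0.1812], 0.75)]
stem_top [([0.5428, 0.1125, 0.2171], 0.95), ([0.6509, 0.2082, -0.0034], 0.68)]
button_face [([0.5618, 0.1168, 0.1856], 0.59), ([0.651, 0.2104, -0.0027], 0.51)]
glass_centre [([0.5755, -0.0305, 0.2032], 0.75)]
perfume [([0.5684, -0.0453, 0.0014], 0.68), ([0.5728, -0.0319, 0.1996], 0.41)]
tietray [([0.4794, -0
[... 456 characters left out ...]
-0.201634  , -0.97945676,  1.23307478],
       [ 0.        ,  0.        ,  0.        ,  1.        ]]))
stand [([0.539, 0.1097, -0.0029], 0.72), ([0.5696, -0.0323, 0.2044], 0.45)]
stem_grip [([0.5437, 0.1115, 0.1827], 0.69)]
stem_top [([0.536, 0.1098, 0.2181], 0.81)]
button_face [([0.5404, 0.1093, 0.1844], 0.25)]
glass_centre [([0.5731, -0.0328, 0.2047], 0.83)]
perfume [([0.5667, -0.0376, 0.0006], 0.56)]
tietray [([0.4801, -0.3786, -0.005], 0.85)]
ringdish [([0.5454, 0.2541, 0.0004], 0.81)]
clipper [([0.4143, 0.0667, -0.0036], 0.68)]
polish [([0.6513, 0.2071, 0.0022], 0.69)]
lipstick [([0.5409, 0.1086, -0.0012], 0.68), ([0.676, 0.0348, -0.002], 0.45)]
cream [([0.6666, 0.1294, -0.0015], 0.84)]
```

View pics/side0.png

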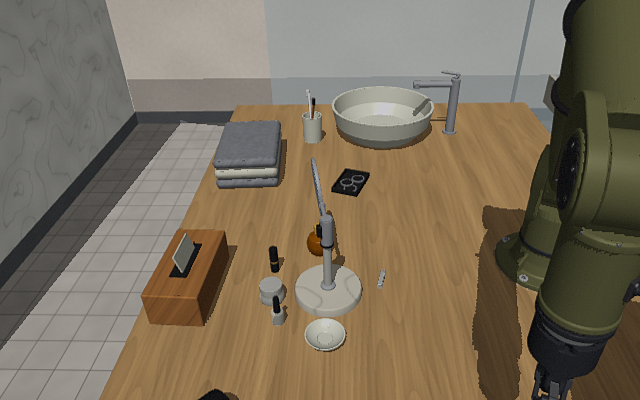

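View pics/top0.png

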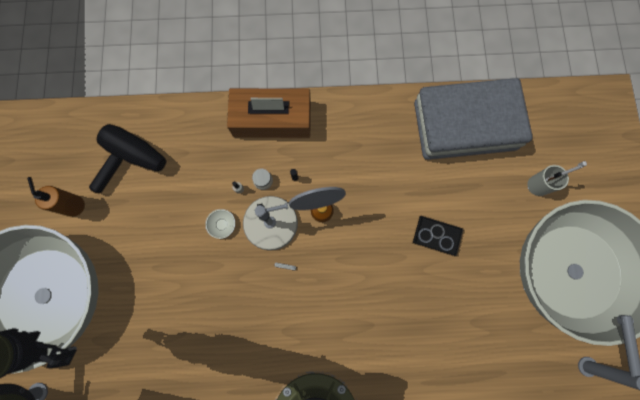

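```bash
python3 - <<'E'
from h import *
im,d=snap('side','s1.png'); im2,d2=snap('top','t1.png')
a=cv2.resize(im[130:330,230:400],None,fx=3.4,fy=2.9*0+3.4*0+2.9,interpolation=cv2.INTER_CUBIC)
b=cv2.resize(im2[160:260,220:370],None,fx=5,fy=5,interpolation=cv2.INTER_CUBIC)
cv2.imwrite('pics/s1c.png',a); cv2.imwrite('pics/t1c.png',b)
import pickle; pickle.dump((cloud('side',d),cloud('top',d2),im,im2),open('c0.pkl','wb'))
for nm,P in (('side',cloud('side',d)),('top',cloud('top',d2))):
    Q=P[(np.abs(P[...,0]-.56)<.15)&(np.abs(P[...,1]-.03)<.17)]
    m=(np.linalg.norm(Q[:,:2]-[.54,.111],axis=1)<.1)&(Q[:,2]>.014)&(Q[:,2]<.03)
    F=Q[m]; 
    c=cv2.minEnclosingCircle(F[:,:2].astype(np.float32)*1000); print(nm,'foot',len(F),c,F[:,2].mean())
    m=(np.linalg.norm(Q[:,:2]-[.54,.111],axis=1)<.03)&(Q[:,2]>.13); S=Q[m]
    print('sleeve',len(S),S.mean(0),S.max(0),S.min(0))
    T=S[S[:,2]>S[:,2].max()-.006]; print('top',len(T),T.mean(0),T.min(0),T.max(0))
    m=(np.linalg.norm(Q[:,:2]-[.572,-.033],axis=1)<.085)&(Q[:,2]>.12); G=Q[m]
    c0=G.mean(0); u,s,vt=np.linalg.svd(G-c0,full_matrices=False); print('glass',len(G),c0,'n',vt[2],s/np.sqrt(len(G)),G.min(0),G.max(0))
E
```

```text
side foot 2399 ((541.5475463867188, 112.84017944335938), 80.89130401611328) 0.021144222070103517
sleeve 509 [0.54259802 0.11944187 0.18421567] [0.56317203 0.1279228  0.21930054] [0.52647931 0.08274725 0.1303025 ]
top 88 [0.54119569 0.11389872 0.21685378] [0.52780641 0.09742757 0.21342754] [0.55344144 0.12645835 0.21930054]
glass 289 [0.56541624 0.00119422 0.23402883] n [-0.97699297 -0.20420993  0.06150647] [0.03545212 0.03393008 0.00244105] [ 0.54721013 -0.09424273  0.14069737] [0.58407612 0.04997218 0.27729677]
top foot 1939 ((539.5845336914062, 111.32332611083984), 80.0898208618164) 0.022814317841290236
sleeve 205 [0.53797593 0.10651915 0.20198512] [0.56072767 0.12393099 0.22473482] [0.52411273 0.08226344 0.1449613 ]
top 56 [0.53907532 0.11117945 0.22074548] [0.52601208 0.09833281 0.21883816] [0.55107258 0.12286837 0.22473482]
glass 936 [ 0.56262666 -0.02994352  0.22106961] n [-0.97868593 -0.16994444  0.11529418] [0.03880497 0.03762692 0.00171714] [ 0.54445691 -0.10165284  0.13523912] [0.58201542 0.04941525 0.28235535]
```

View pics/s1c.png

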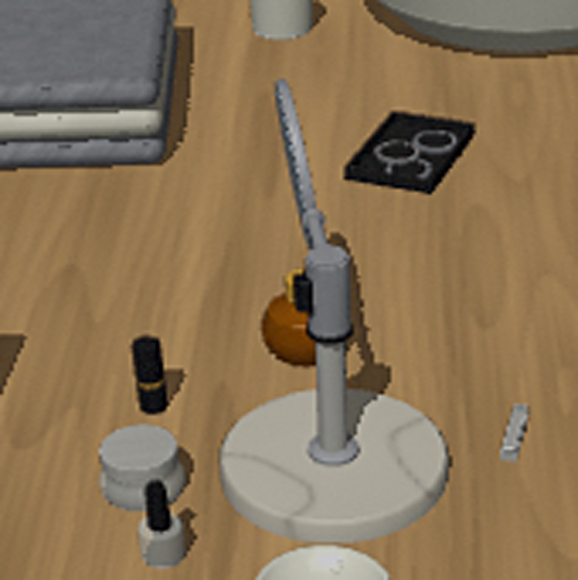

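View pics/t1c.png

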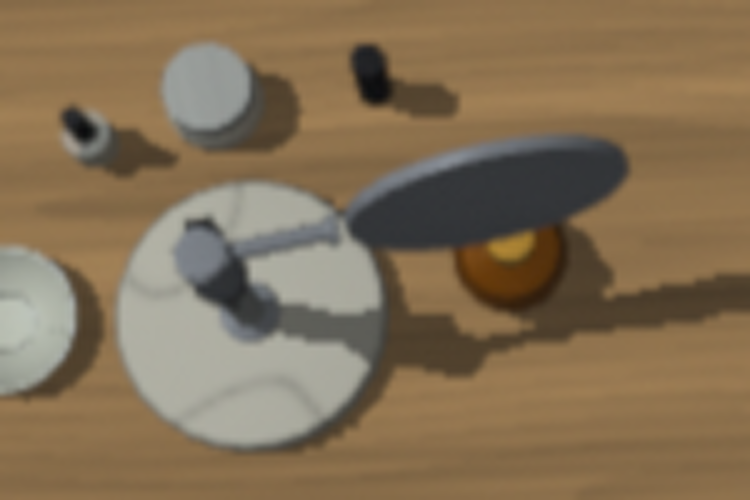

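```bash
cat >> h.py <<'E'
def go(p,yaw=np.radians(101.3)):
    s=ctrl.observe(); Rc=R.from_euler('xyz',s['ee_rot']); Rt=R.from_euler('xyz',[np.pi,0,yaw])
    dp=Rc.inv().apply(np.array(p)-s['tool_pos'])/.8; dr=(Rc.inv()*Rt).as_rotvec()/(np.pi/2)
    print('dp',np.round(dp,4).tolist(),'dr',np.round(dr,4).tolist(),'t',s['time_s'],'pos',np.round(s['tool_pos'],4),'rpy',np.round(np.degrees(s['ee_rot']),2),'F',np.round(s['ft_force'],2),'gap',round(s['finger_gap'],3))
E
python3 -c "
from h import *
go([.544,.1123,.285])"
```

```text
dp [-0.5653, -0.3781, -0.0571] dr [-0.0, 0.0, 0.6097] t 1.4 pos [0.2525 0.5717 0.2393] rpy [-180.     -0.    156.18] F [ 0.38 -0.11  0.29] gap 1.003
```

Request:
carry_out(dp=[[-0.1, -0.06, -0.0571], [-0.5653, -0.3781, -0.0571], [-0.5653, -0.3781, -0.0571], [-0.5653, -0.3781, -0.0571], [-0.5653, -0.3781, -0.0571]], delta_rot=[[0, 0, 0.09], [0, 0, 0.2], [0, 0, 0.3], [0, 0, 0.4], [0, 0, 0.5]], gripper=[-1, -1, -1, -1, -1], squeeze=20)

```text
time_s: 1.9
tool_pos: [0.3854, 0.3641, 0.2711]
ee_rot: [3.141, -0.0, 1.978]
ft_force: [1.5, 1.0, -0.4]
finger_gap: 0.996
```

```bash
python3 -c "
from h import *
go([.544,.1123,.285])"
```

```text
dp [-0.3676, 0.0572, -0.0174] dr [0.0004, -0.0003, 0.1339] t 1.9 pos [0.3854 0.3641 0.2711] rpy [ 1.7996e+02 -2.0000e-02  1.1335e+02] F [ 1.48  1.   -0.37] gap 0.996
```

Request:
carry_out(dp=[[-0.34, 0.055, -0.0174], [-0.34, 0.055, -0.0174], [-0.34, 0.055, -0.0174], [-0.34, 0.055, -0.0174], [-0.34, 0.055, -0.0174]], delta_rot=[[0, 0, 0.12], [0, 0, 0.12], [0, 0, 0.12], [0, 0, 0.12], [0, 0, 0.12]], gripper=[-1, -1, -1, -1, -1])

```text
time_s: 2.4
tool_pos: [0.521, 0.1545, 0.2838]
ee_rot: [3.141, -0.0, 1.796]
ft_force: [0.7, -0.0, 0.6]
finger_gap: 0.999
```

Request:
carry_out(dp=[[0, 0, 0], [0, 0, 0]], delta_rot=[[0, 0, 0], [0, 0, 0]], gripper=[-1, -1])

```text
time_s: 2.6
tool_pos: [0.5207, 0.1549, 0.2833]
ee_rot: [-3.142, 0.0, 1.793]
ft_force: [-1.3, 0.8, -0.7]
finger_gap: 1.001
```

```bash
python3 -c "
from h import *
go([.544,.1123,.285])"
```

```text
dp [-0.0584, 0.0166, -0.0021] dr [-0.0, 0.0, 0.0156] t 2.6 pos [0.5207 0.1549 0.2833] rpy [-180.      0.    102.71] F [-1.34  0.78 -0.68] gap 1.001
```

Request:
carry_out(dp=[[-0.0584, 0.0166, -0.002], [-0.0584, 0.0166, -0.002], [-0.0584, 0.0166, -0.002]], delta_rot=[[0, 0, 0.0156], [0, 0, 0.0156], [0, 0, 0.0156]], gripper=[-1, -1, -1])

```text
time_s: 2.9
tool_pos: [0.5434, 0.1141, 0.2848]
ee_rot: [-3.141, -0.0, 1.771]
ft_force: [0.1, 0.9, -0.6]
finger_gap: 0.998
```

```bash
python3 -c "
from h import *
go([.544,.1123,.285])
im,d=snap('wrist','w1.png')
f,cx,cy,T=K('wrist'); print(f,cx,cy,T.round(3))
for t in ['stem_top','stem_grip','button_face','glass_centre']:
  print(t,[(np.round(x['location'],4).tolist(),round(x['confidence'],2)) for x in ctrl.place_of(t,'wrist')[:2]])
P=cloud('wrist',d); m=(np.linalg.norm(P[...,:2]-[.54,.1115],axis=-1)<.05)&(P[...,2]>.15)&(P[...,2]<.23);S=P[m]
print(len(S),S.min(0),S.max(0)); T=S[S[:,2]>S[:,2].max()-.004]
print(len(T),np.median(T,0),T.min(0),T.max(0), cv2.minEnclosingCircle(T[:,:2].astype(np.float32)*1000))
"
```

```text
dp [-0.0023, 0.0003, -0.0002] dr [-0.0002, -0.0002, 0.002] t 2.9 pos [0.5434 0.1141 0.2848] rpy [-1.7998e+02 -2.0000e-02  1.0148e+02] F [ 0.05  0.95 -0.61] gap 0.998
302.66981480633683 317.6034978510559 197.9559499407185 [[ 0.98   0.191  0.058  0.528]
 [ 0.2   -0.938 -0.282  0.187]
 [ 0.     0.288 -0.958  0.419]
 [ 0.     0.     0.     1.   ]]
stem_top [([0.5416, 0.1088, 0.2189], 0.64)]
stem_grip [([0.5451, 0.1111, 0.1844], 0.69)]
button_face [([0.5664, 0.1101, 0.1884], 0.47)]
glass_centre []
2573 [0.52461988 0.06190754 0.15006915] [0.56186673 0.12774714 0.22014668]
884 [0.53942714 0.11261755 0.21789414] [0.52742482 0.0996429  0.21615619] [0.55147227 0.12501355 0.22014668] ((538.8073120117188, 112.47223663330078), 12.870342254638672)
```

View pics/w1.png

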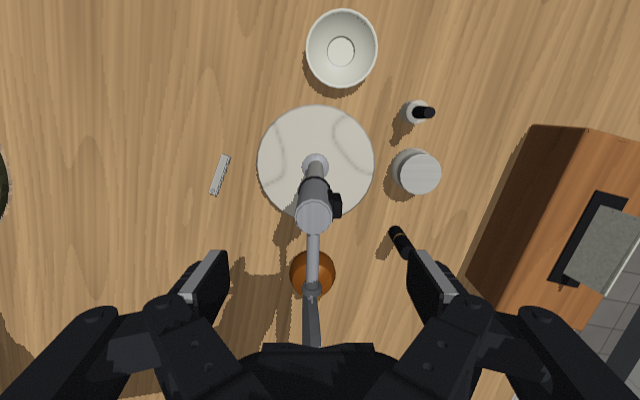

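```bash
python3 -c "
from h import *
go([.5435,.113,.170])"
```

```text
dp [-0.0029, 0.0, 0.1437] dr [-0.0001, -0.0004, 0.0037] t 3.15 pos [0.5431 0.1152 0.285 ] rpy [-1.7999e+02 -3.0000e-02  1.0164e+02] F [-0.28 -0.06 -0.4 ] gap 0.998
```

Request:
carry_out(dp=[[-0.0025, 0, 0.035], [-0.0025, 0, 0.07], [-0.0025, 0, 0.105], [-0.0025, 0, 0.143], [-0.0025, 0, 0.143]], delta_rot=[[0, 0, 0.003], [0, 0, 0.003], [0, 0, 0.003], [0, 0, 0.003], [0, 0, 0.003]], gripper=[-1, -1, -1, -1, -1])

```text
time_s: 3.65
tool_pos: [0.5414, 0.1122, 0.1672]
ee_rot: [-3.135, 0.0, 1.768]
ft_force: [-0.6, -0.1, -0.1]
finger_gap: 1.004
```

```bash
python3 -c "
from h import *
go([.5435,.113,.170])
im,d=snap('side','s2.png'); cv2.imwrite('pics/s2c.png',cv2.resize(im[130:330,210:420],None,fx=3,fy=3))
im,d=snap('wrist','w2.png')
"
```

```text
dp [0.0005, 0.0028, -0.0035] dr [-0.0044, 0.0, 0.0001] t 3.65 pos [0.5414 0.1122 0.1672] rpy [-179.6     0.    101.31] F [-0.58 -0.13 -0.09] gap 1.004
```

View pics/s2c.png

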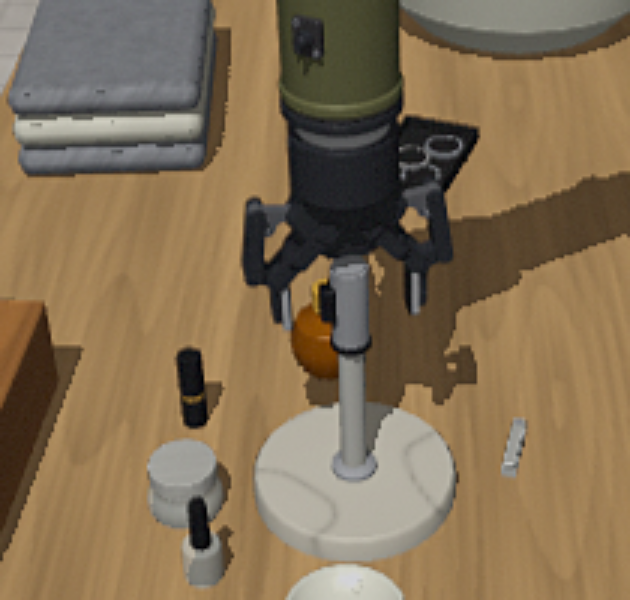

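View pics/w2.png

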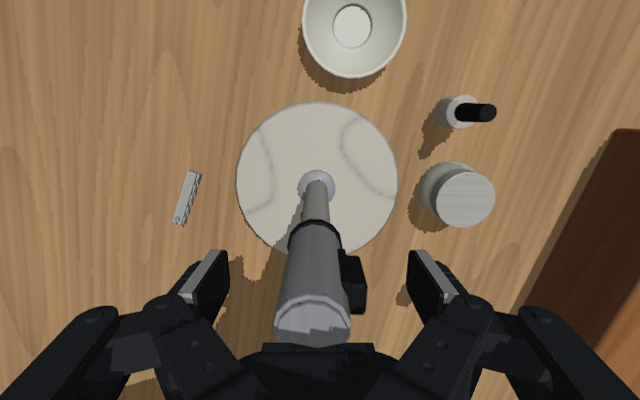

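Request:
carry_out(dp=[[0, 0.002, -0.002], [0, 0.002, -0.002], [0, 0.002, -0.002], [0, 0.002, -0.002], [0, 0.002, -0.002]], delta_rot=[[0, 0, 0], [0, 0, 0], [0, 0, 0], [0, 0, 0], [0, 0, 0]], gripper=[1, 1, 1, 1, 1], squeeze=22)

```text
time_s: 4.25
tool_pos: [0.5432, 0.1115, 0.1723]
ee_rot: [-3.137, -0.0, 1.767]
ft_force: [-8.7, -0.9, 4.9]
finger_gap: 0.346
```

Request:
carry_out(dp=[[0, 0, 0], [0, 0, 0], [0, 0, 0]], delta_rot=[[0, 0, 0], [0, 0, 0], [0, 0, 0]], gripper=[1, 1, 1])

```text
time_s: 4.55
tool_pos: [0.5432, 0.1114, 0.1723]
ee_rot: [-3.137, -0.0, 1.766]
ft_force: [-8.2, -1.6, 5.4]
finger_gap: 0.345
```

```bash
python3 -c "
from h import *
go([.5435,.113,.170])
im,d=snap('side','s3.png'); cv2.imwrite('pics/s3c.png',cv2.resize(im[180:280,260:400],None,fx=5,fy=5))
"
```

```text
dp [0.0018, 0.0007, 0.0029] dr [-0.0027, -0.0001, -0.001] t 4.55 pos [0.5432 0.1114 0.1723] rpy [-1.7975e+02 -1.0000e-02  1.0121e+02] F [-8.17 -1.59  5.44] gap 0.345
```

View pics/s3c.png

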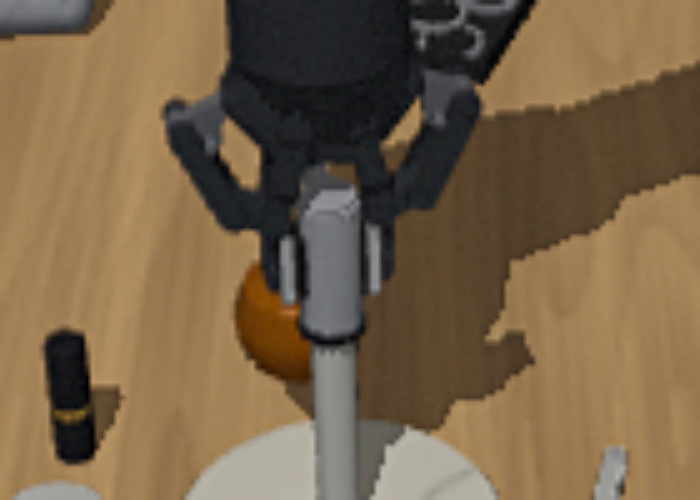

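Request:
carry_out(dp=[[0, 0, 0.00125], [0, 0, 0.0025], [0, 0, 0.00375], [0, 0, 0.005], [0, 0, 0.005]], delta_rot=[[0, 0, 0], [0, 0, 0], [0, 0, 0], [0, 0, 0], [0, 0, 0]], gripper=[1, 1, 1, 1, 1])

```text
time_s: 5.1
tool_pos: [0.5432, 0.1115, 0.1683]
ee_rot: [-3.137, -0.0, 1.766]
ft_force: [-8.6, -1.6, 4.7]
finger_gap: 0.348
```

Request:
carry_out(dp=[[0, 0, 0.00125], [0, 0, 0.0025], [0, 0, 0.00375], [0, 0, 0.00375]], delta_rot=[[0, 0, 0], [0, 0, 0], [0, 0, 0], [0, 0, 0]], gripper=[1, 1, 1, 1])

```text
time_s: 5.5
tool_pos: [0.5432, 0.1115, 0.1653]
ee_rot: [-3.137, -0.0, 1.767]
ft_force: [-8.6, -1.9, 5.7]
finger_gap: 0.347
```

```bash
python3 -c "
from h import *
go([.5435,.113,.170])
a=cv2.imread('pics/s3.png')
im,d=snap('side','s4.png'); cv2.imwrite('pics/s4c.png',np.hstack([cv2.resize(x[210:265,300:350],None,fx=8,fy=8) for x in (a,im)]))
"
```

```text
dp [0.0018, 0.0008, -0.0059] dr [-0.0028, -0.0001, -0.001] t 5.5 pos [0.5432 0.1115 0.1653] rpy [-1.7975e+02 -1.0000e-02  1.0121e+02] F [-8.62 -1.93  5.72] gap 0.347
```

View pics/s4c.png

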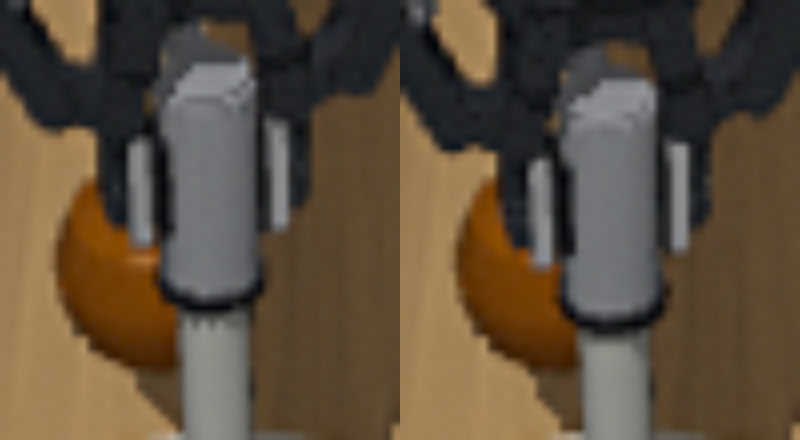

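Request:
carry_out(dp=[[0, 0, 0], [0, 0, 0], [0, 0, 0], [0, 0, -0.03], [0, 0, -0.08]], delta_rot=[[0, 0, 0], [0, 0, 0], [0, 0, 0], [0, 0, 0], [0, 0, 0]], gripper=[-1, -1, -1, -1, -1])

```text
time_s: 6.05
tool_pos: [0.5444, 0.1119, 0.2278]
ee_rot: [-3.137, 0.0, 1.767]
ft_force: [0.6, -0.4, 0.1]
finger_gap: 1.002
```

Request:
carry_out(dp=[[0, 0, -0.04], [0, 0, -0.06], [0, 0, -0.06], [0, 0, -0.06], [0, 0, -0.06]], delta_rot=[[0, 0, 0], [0, 0, 0], [0, 0, 0], [0, 0, 0], [0, 0, 0]], gripper=[-1, 1, 1, 1, 1])

```text
time_s: 6.55
tool_pos: [0.545, 0.1119, 0.2759]
ee_rot: [-3.14, 0.0, 1.767]
ft_force: [1.2, 0.5, -0.4]
finger_gap: 0.33
```

```bash
python3 -c "
from h import *
go([.5393,.1124,.225])
im,d=snap('wrist','w5.png')
P=cloud('wrist',d); m=(np.linalg.norm(P[...,:2]-[.54,.1115],axis=-1)<.05)&(P[...,2]>.15)&(P[...,2]<.23);S=P[m]
T=S[S[:,2]>S[:,2].max()-.004]
print(len(T),np.median(T,0), cv2.minEnclosingCircle(T[:,:2].astype(np.float32)*1000))
im,d=snap('side','s5.png'); cv2.imwrite('pics/s5c.png',cv2.resize(im[180:280,260:400],None,fx=5,fy=5))
"
```

```text
dp [0.002, -0.0068, 0.0636] dr [-0.0013, 0.0001, -0.0008] t 6.55 pos [0.545  0.1119 0.2759] rpy [-1.7988e+02  1.0000e-02  1.0123e+02] F [ 1.19  0.49 -0.38] gap 0.33
906 [0.53968737 0.11164585 0.20813548] ((540.083740234375, 112.09147644042969), 13.396332740783691)
```

View pics/s5c.png

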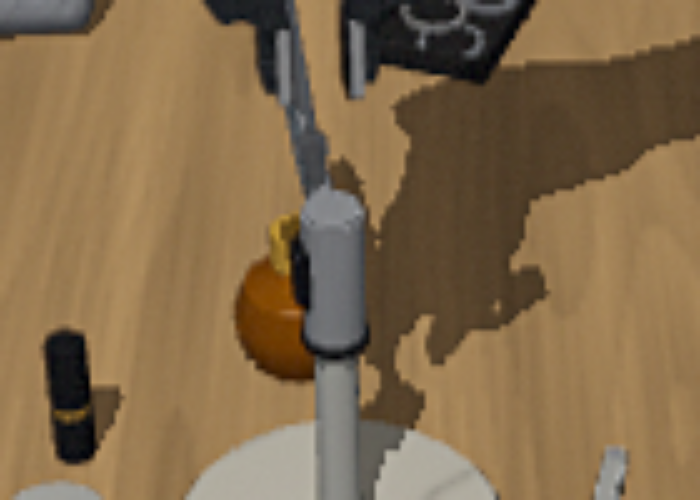

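View pics/w5.png

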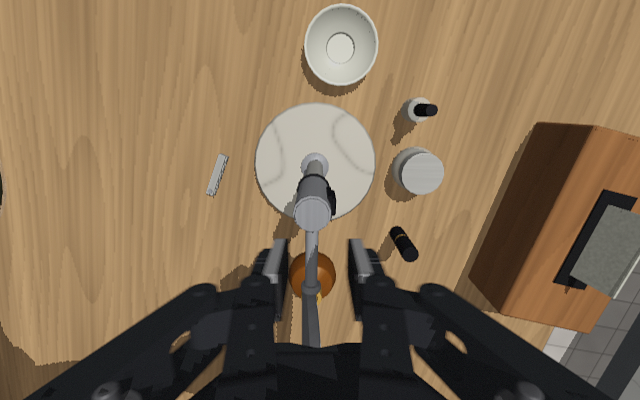

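Request:
carry_out(dp=[[0.001, -0.0066, 0.02], [0.001, -0.0066, 0.04], [0.001, -0.0066, 0.06], [0.001, -0.0066, 0.06]], delta_rot=[[0, 0, 0], [0, 0, 0], [0, 0, 0], [0, 0, 0]], gripper=[1, 1, 1, 1])

```text
time_s: 7.05
tool_pos: [0.5387, 0.1115, 0.2266]
ee_rot: [-3.136, 0.0, 1.767]
ft_force: [0.7, -0.1, -0.0]
finger_gap: 0.001
```

Request:
carry_out(dp=[[0, 0, 0.0025], [0, 0, 0.005], [0, 0, 0.0075], [0, 0, 0.0075]], delta_rot=[[0, 0, 0], [0, 0, 0], [0, 0, 0], [0, 0, 0]], gripper=[1, 1, 1, 1])

```text
time_s: 7.45
tool_pos: [0.5403, 0.1118, 0.2233]
ee_rot: [3.141, -0.0, 1.767]
ft_force: [-0.2, -1.3, -0.3]
finger_gap: -0.003
```

Request:
carry_out(dp=[[0, 0, 0.00125], [0, 0, 0.0025], [0, 0, 0.00375], [0, 0, 0.005], [0, 0, 0.005]], delta_rot=[[0, 0, 0], [0, 0, 0], [0, 0, 0], [0, 0, 0], [0, 0, 0]], gripper=[1, 1, 1, 1, 1])

```text
time_s: 7.95
tool_pos: [0.5401, 0.1117, 0.219]
ee_rot: [-3.141, 0.0, 1.767]
ft_force: [-0.4, 0.2, -1.0]
finger_gap: -0.002
```

Request:
carry_out(dp=[[0, 0, 0.00125], [0, 0, 0.0025], [0, 0, 0.00375], [0, 0, 0.005], [0, 0, 0.005]], delta_rot=[[0, 0, 0], [0, 0, 0], [0, 0, 0], [0, 0, 0], [0, 0, 0]], gripper=[1, 1, 1, 1, 1])

```text
time_s: 8.45
tool_pos: [0.5404, 0.1118, 0.2158]
ee_rot: [3.141, -0.0, 1.767]
ft_force: [-1.7, -0.3, 5.4]
finger_gap: -0.002
```

Request:
carry_out(dp=[[0, 0, 0.00125], [0, 0, 0.0025], [0, 0, 0.0025]], delta_rot=[[0, 0, 0], [0, 0, 0], [0, 0, 0]], gripper=[1, 1, 1])

```text
time_s: 8.75
tool_pos: [0.5404, 0.1118, 0.2138]
ee_rot: [3.141, -0.0, 1.767]
ft_force: [-1.4, 0.5, 5.7]
finger_gap: 0.002
```

Request:
carry_out(dp=[[0, 0, 0.00125], [0, 0, 0.0025], [0, 0, 0.0025]], delta_rot=[[0, 0, 0], [0, 0, 0], [0, 0, 0]], gripper=[1, 1, 1])

```text
time_s: 9.05
tool_pos: [0.5404, 0.1118, 0.2118]
ee_rot: [3.141, -0.0, 1.767]
ft_force: [-1.3, -0.8, 5.0]
finger_gap: -0.0
```

Moving freely at about 5–6 N. Continuing by feel.

Request:
carry_out(dp=[[0, 0, 0.00125], [0, 0, 0.0025], [0, 0, 0.0025]], delta_rot=[[0, 0, 0], [0, 0, 0], [0, 0, 0]], gripper=[1, 1, 1])

```text
time_s: 9.35
tool_pos: [0.5404, 0.1118, 0.2098]
ee_rot: [3.141, -0.0, 1.767]
ft_force: [-0.9, -0.3, 4.8]
finger_gap: -0.0
```

Request:
carry_out(dp=[[0, 0, 0.00125], [0, 0, 0.0025], [0, 0, 0.0025]], delta_rot=[[0, 0, 0], [0, 0, 0], [0, 0, 0]], gripper=[1, 1, 1])

```text
time_s: 9.65
tool_pos: [0.5404, 0.1117, 0.2078]
ee_rot: [3.141, -0.0, 1.767]
ft_force: [-0.4, -1.1, 5.3]
finger_gap: 0.001
```

Request:
carry_out(dp=[[0, 0, 0.00125], [0, 0, 0.0025], [0, 0, 0.0025]], delta_rot=[[0, 0, 0], [0, 0, 0], [0, 0, 0]], gripper=[1, 1, 1])

```text
time_s: 9.95
tool_pos: [0.5403, 0.1118, 0.2058]
ee_rot: [3.141, -0.0, 1.767]
ft_force: [-1.4, -0.2, 4.4]
finger_gap: 0.001
```

Request:
carry_out(dp=[[0, 0, 0.00125], [0, 0, 0.0025], [0, 0, 0.0025]], delta_rot=[[0, 0, 0], [0, 0, 0], [0, 0, 0]], gripper=[1, 1, 1])

```text
time_s: 10.25
tool_pos: [0.5404, 0.1118, 0.2038]
ee_rot: [3.141, -0.0, 1.767]
ft_force: [-1.8, -0.1, 3.6]
finger_gap: -0.0
```

Request:
carry_out(dp=[[0, 0, 0.00125], [0, 0, 0.0025], [0, 0, 0.0025]], delta_rot=[[0, 0, 0], [0, 0, 0], [0, 0, 0]], gripper=[1, 1, 1])

```text
time_s: 10.55
tool_pos: [0.5403, 0.1118, 0.2016]
ee_rot: [3.141, -0.0, 1.767]
ft_force: [-0.7, 1.6, 3.3]
finger_gap: -0.004
```

```bash
python3 -c "
from h import *
st()
im,d=snap('side','s6.png'); cv2.imwrite('pics/s6c.png',cv2.resize(im[180:280,260:400],None,fx=5,fy=5))
"
```

```text
time_s 10.55
joint_pos [-0.331   0.4265  0.1216  1.7562 -0.0613  0.962   0.0108]
tool_pos [0.5403 0.1118 0.2016]
ee_rot [ 3.1410e+00 -1.0000e-04  1.7667e+00]
ft_force [-0.7074  1.621   3.3093]
ft_torque [ 0.008   0.1694 -0.0111]
finger_gap -0.0039
```

View pics/s6c.png

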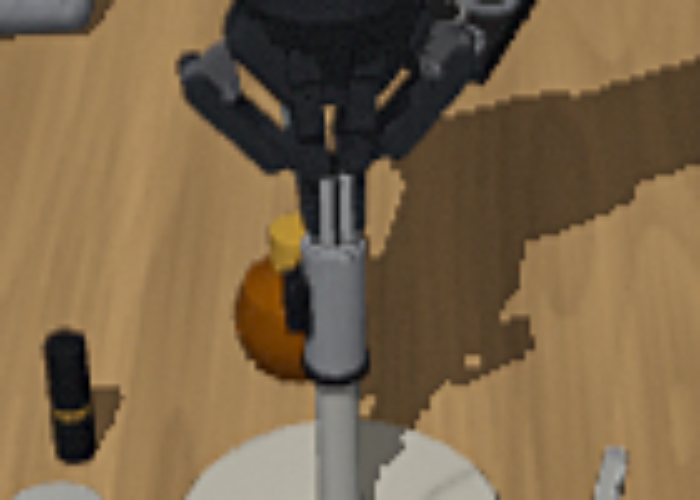

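Request:
carry_out(dp=[[0, 0, 0.00125], [0, 0, 0.00125]], delta_rot=[[0, 0, 0], [0, 0, 0]], gripper=[1, 1])

```text
time_s: 10.8
tool_pos: [0.5404, 0.1118, 0.2005]
ee_rot: [3.141, -0.0, 1.767]
ft_force: [-1.3, -0.4, 5.2]
finger_gap: 0.004
```

Request:
carry_out(dp=[[0, 0, 0.00125], [0, 0, 0.00125]], delta_rot=[[0, 0, 0], [0, 0, 0]], gripper=[1, 1])

```text
time_s: 11.0
tool_pos: [0.5404, 0.1118, 0.1995]
ee_rot: [3.141, -0.0, 1.767]
ft_force: [-1.5, 0.7, 5.6]
finger_gap: 0.002
```

```bash
python3 -c "
from h import *
im,d=snap('side','s7.png'); 
cv2.imwrite('pics/s7c.png',np.hstack([cv2.resize(x[175:270,290:350],None,fx=4.4,fy=6) for x in (cv2.imread('pics/s1.png'),cv2.imread('pics/s5.png'),im)]))
"
```

```text
(no output)
```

View pics/s7c.png

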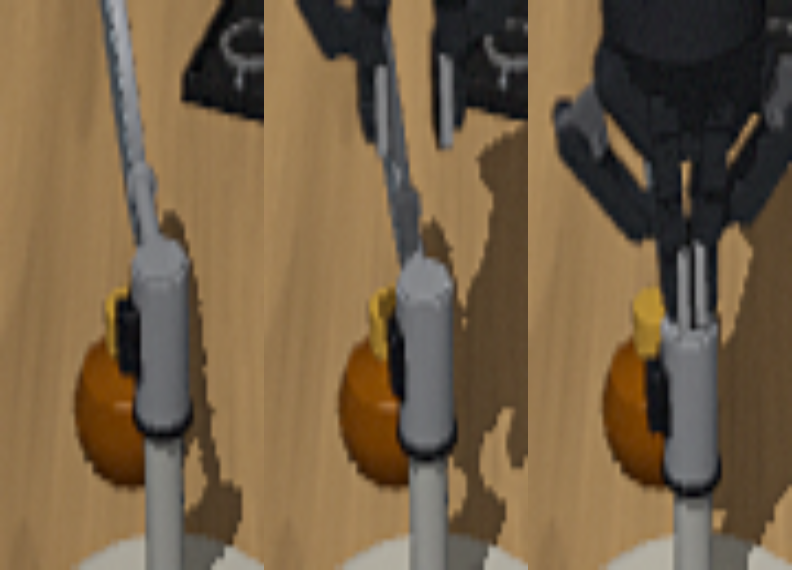

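Request:
carry_out(dp=[[0, 0, 0.001], [0, 0, 0.001]], delta_rot=[[0, 0, 0], [0, 0, 0]], gripper=[1, 1])

```text
time_s: 11.25
tool_pos: [0.5404, 0.1118, 0.1988]
ee_rot: [3.141, -0.0, 1.767]
ft_force: [-1.2, -0.6, 5.6]
finger_gap: 0.002
```

Request:
carry_out(dp=[[0, 0, 0.001], [0, 0, 0.001]], delta_rot=[[0, 0, 0], [0, 0, 0]], gripper=[1, 1])

```text
time_s: 11.45
tool_pos: [0.5404, 0.1118, 0.1984]
ee_rot: [3.141, -0.0, 1.767]
ft_force: [-2.0, -0.3, 9.0]
finger_gap: -0.001
```

```bash
python3 -c "
from h import *
st()
im,d=snap('side','s8.png'); 
cv2.imwrite('pics/s8c.png',np.hstack([cv2.resize(x[175:270,290:350],None,fx=4.4,fy=6) for x in (cv2.imread('pics/s6.png'),cv2.imread('pics/s7.png'),im)]))
"
```

```text
time_s 11.45
joint_pos [-0.3305  0.4296  0.1212  1.7607 -0.0619  0.954   0.0114]
tool_pos [0.5404 0.1118 0.1984]
ee_rot [ 3.1407e+00 -2.0000e-04  1.7666e+00]
ft_force [-1.9645 -0.3171  9.0223]
ft_torque [-0.1464  0.6262  0.0263]
finger_gap -0.0007
```

View pics/s8c.png

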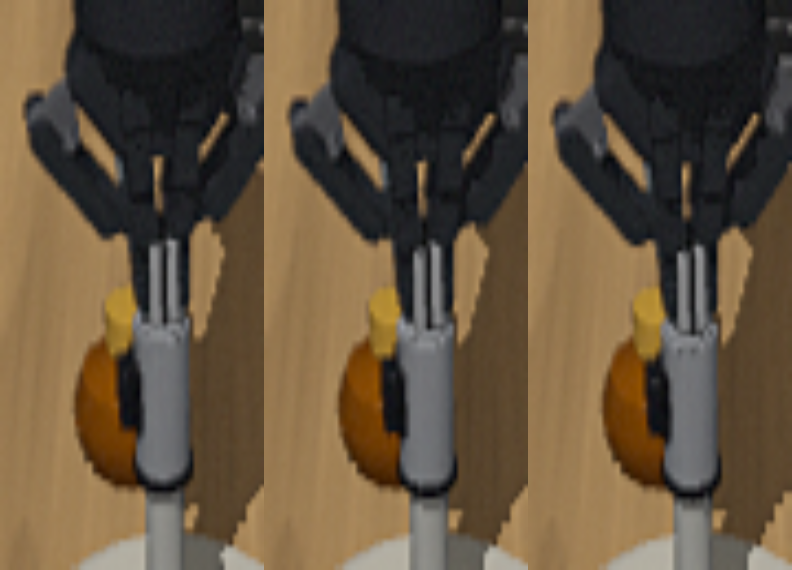

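Request:
carry_out(dp=[[0, 0, 0.001], [0, 0, 0.001]], delta_rot=[[0, 0, 0], [0, 0, 0]], gripper=[1, 1])

```text
time_s: 11.7
tool_pos: [0.5404, 0.1118, 0.1981]
ee_rot: [3.14, -0.0, 1.767]
ft_force: [-5.2, -1.2, 14.0]
finger_gap: -0.003
```

Request:
carry_out(dp=[[0, 0, -0.05], [0, 0, -0.11], [-0.02, 0.02, -0.15], [-0.07, 0.056, -0.15], [-0.12, 0.056, -0.15]], delta_rot=[[0, 0, 0], [0, 0, 0], [0, 0, 0], [0, 0, 0], [0, 0, 0]], gripper=[1, 1, 1, 1, 1])

```text
time_s: 12.2
tool_pos: [0.6057, 0.027, 0.3171]
ee_rot: [3.139, 0.0, 1.77]
ft_force: [-0.4, -0.1, -1.2]
finger_gap: 0.002
```

```bash
python3 -c "
from h import *
im,d=snap('wrist','w9.png'); P=cloud('wrist',d)
m=(np.linalg.norm(P[...,:2]-[.54,.1115],axis=-1)<.03)&(P[...,2]>.15)&(P[...,2]<.23);S=P[m]
if len(S): T=S[S[:,2]>S[:,2].max()-.004]; print(len(T),np.median(T,0), cv2.minEnclosingCircle(T[:,:2].astype(np.float32)*1000))
im,d=snap('side','s9.png');P=cloud('side',d);cv2.imwrite('pics/s9c.png',cv2.resize(im[110:310,220:420],None,fx=3,fy=3))
m=(np.linalg.norm(P[...,:2]-[.54,.1115],axis=-1)<.03)&(P[...,2]>.15)&(P[...,2]<.23);S=P[m]
T=S[S[:,2]>S[:,2].max()-.004]; print(len(T),np.median(T,0))
m=(np.linalg.norm(P[...,:2]-[.54,.1115],axis=-1)<.1)&(P[...,2]>.014)&(P[...,2]<.03); print(cv2.minEnclosingCircle(P[m][:,:2].astype(np.float32)*1000))
for t in ['stem_top','button_face','glass_centre']:
  print(t,[(np.round(x['location'],4).tolist(),round(x['confidence'],2)) for x in ctrl.place_of(t,'side')[:2]])
f=np.array([.9806,.196,0]); B=np.array([.563,-.0057,0])
go(B+.045*f+[0,0,.235])
"
```

```text
751 [0.54011344 0.1003663  0.18817815] ((540.1340942382812, 100.05889892578125), 12.513960838317871)
71 [0.54118119 0.11326015 0.1892056 ]
((541.8633422851562, 113.5398941040039), 80.32050323486328)
stem_top [([0.5425, 0.112, 0.1881], 0.84)]
button_face [([0.5603, 0.116, 0.1548], 0.59)]
glass_centre [([0.5765, -0.0313, 0.1741], 0.57)]
dp [-0.0301, -0.0001, 0.1015] dr [-0.0006, -0.0005, -0.001] t 12.45 pos [0.6026 0.0267 0.3162] rpy [-1.7995e+02 -5.0000e-02  1.0121e+02] F [0.2  1.05 0.02] gap -0.002
```

View pics/s9c.png

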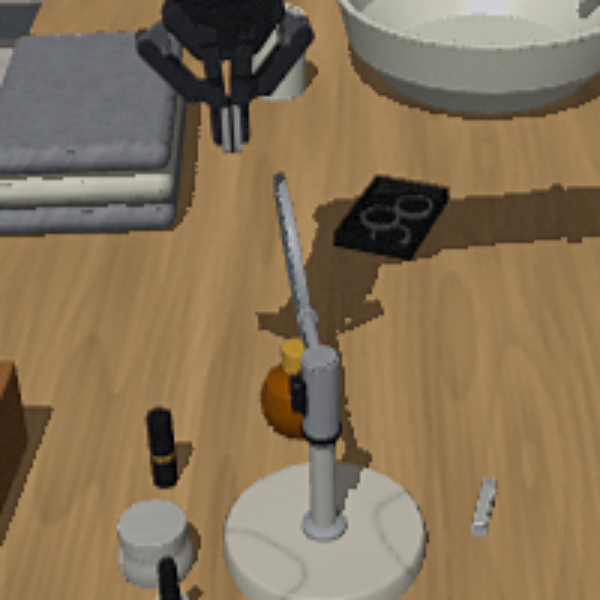

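Request:
carry_out(dp=[[-0.03, 0, 0], [-0.03, 0, 0.04], [-0.03, 0, 0.08], [-0.03, 0, 0.1], [-0.03, 0, 0.1]], delta_rot=[[0, 0, 0], [0, 0, 0], [0, 0, 0], [0, 0, 0], [0, 0, 0]], gripper=[1, 1, 1, 1, 1])

```text
time_s: 12.95
tool_pos: [0.6058, 0.0048, 0.2341]
ee_rot: [-3.137, -0.002, 1.769]
ft_force: [-0.5, 0.4, -0.2]
finger_gap: 0.001
```

```bash
python3 -c "
from h import *
im,d=snap('wrist','w10.png')
im,d=snap('side','s10.png');cv2.imwrite('pics/s10c.png',cv2.resize(im[110:310,220:420],None,fx=3,fy=3))
f=np.array([.9806,.196,0]); B=np.array([.563,-.0057,0])
go(B+.045*f+[0,0,.235])
"
```

```text
dp [-0.0011, -0.0008, 0.0028] dr [0.0001, -0.0003, 0.0003] t 13.05 pos [0.6076 0.0041 0.2373] rpy [ 1.7999e+02 -3.0000e-02  1.0133e+02] F [-0.46  0.21  0.3 ] gap 0.004
```

View pics/s10c.png

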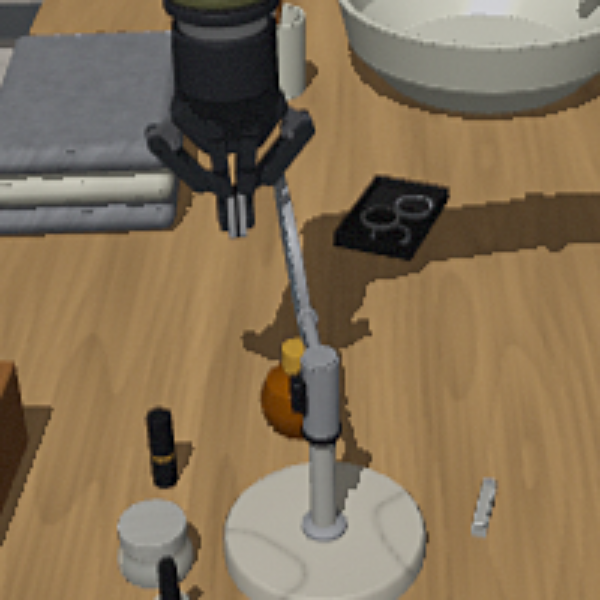

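View pics/w10.png

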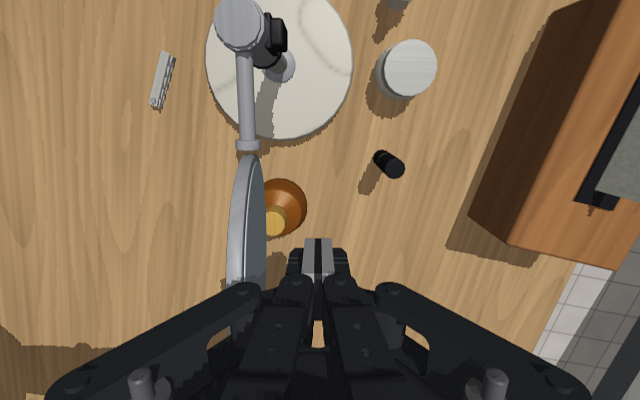

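Request:
carry_out(dp=[[0, -0.014, 0], [0, -0.025, 0], [0, -0.034, 0], [0, -0.043, 0.0005], [0, -0.052, 0.001]], delta_rot=[[0, 0, 0], [0, 0, 0], [0, 0, 0], [0, 0, 0], [0, 0, 0]], gripper=[1, 1, 1, 1, 1])

```text
time_s: 13.55
tool_pos: [0.5665, -0.0054, 0.2366]
ee_rot: [3.14, 0.0, 1.767]
ft_force: [1.6, 1.0, 1.7]
finger_gap: 0.001
```

```bash
python3 -c "
from h import *
im,d=snap('side','s11.png');cv2.imwrite('pics/s11c.png',cv2.resize(im[110:310,220:420],None,fx=3,fy=3))
f=np.array([.9806,.196,0]); B=np.array([.563,-.0057,0])
go(B+.0016*f+[0,0,.235])
"
```

```text
dp [0.0005, -0.0008, 0.0018] dr [0.0001, -0.0001, -0.0011] t 13.6 pos [ 0.5653 -0.0057  0.2364] rpy [ 1.7999e+02 -1.0000e-02  1.0120e+02] F [-0.68  0.38  0.35] gap -0.004
```

View pics/s11c.png

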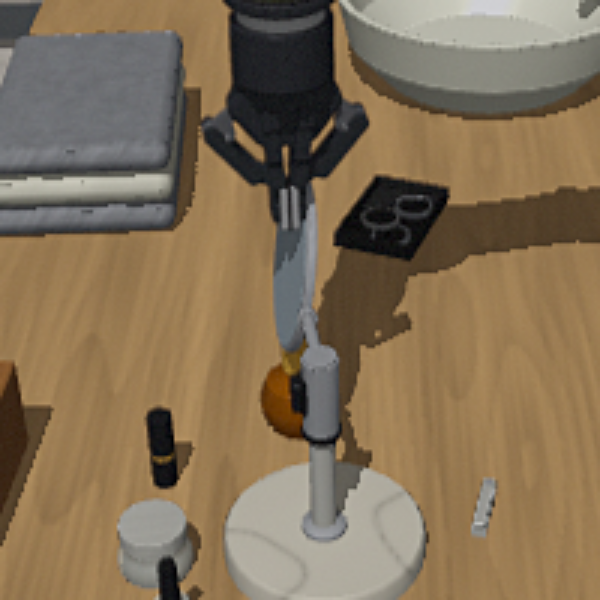

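Request:
carry_out(dp=[[0, -0.0118, 0.005], [0, -0.022, 0.011], [0, -0.031, 0.018], [0, -0.038, 0.027], [0, -0.044, 0.037]], delta_rot=[[0, 0, 0], [0, 0, 0], [0, 0, 0], [0, 0, 0], [0, 0, 0]], gripper=[1, 1, 1, 1, 1])

```text
time_s: 14.1
tool_pos: [0.5313, -0.0124, 0.2057]
ee_rot: [-3.141, -0.0, 1.766]
ft_force: [-0.5, -0.6, 4.1]
finger_gap: -0.002
```

Request:
carry_out(dp=[[0, -0.002, 0.0055], [0, -0.004, 0.011], [0, -0.005, 0.0165], [0, -0.006, 0.02], [0, -0.006, 0.02]], delta_rot=[[0, 0, 0], [0, 0, 0], [0, 0, 0], [0, 0, 0], [0, 0, 0]], gripper=[1, 1, 1, 1, 1])

```text
time_s: 14.6
tool_pos: [0.5275, -0.013, 0.1898]
ee_rot: [-3.141, -0.0, 1.767]
ft_force: [0.1, 0.9, -0.4]
finger_gap: 0.001
```

```bash
python3 -c "
from h import *
im,d=snap('side','s12.png');cv2.imwrite('pics/s12c.png',cv2.resize(im[110:310,220:420],None,fx=3,fy=3))
f=np.array([.9806,.196,0]); B=np.array([.563,-.0057,0])
go(B-.038*f+[0,0,.189])
"
```

```text
dp [0.0003, -0.0024, 0.0013] dr [-0.0001, 0.0, -0.0007] t 14.65 pos [ 0.5277 -0.013   0.19  ] rpy [-179.99    0.    101.23] F [-0.29  0.37  0.85] gap 0.002
```

View pics/s12c.png

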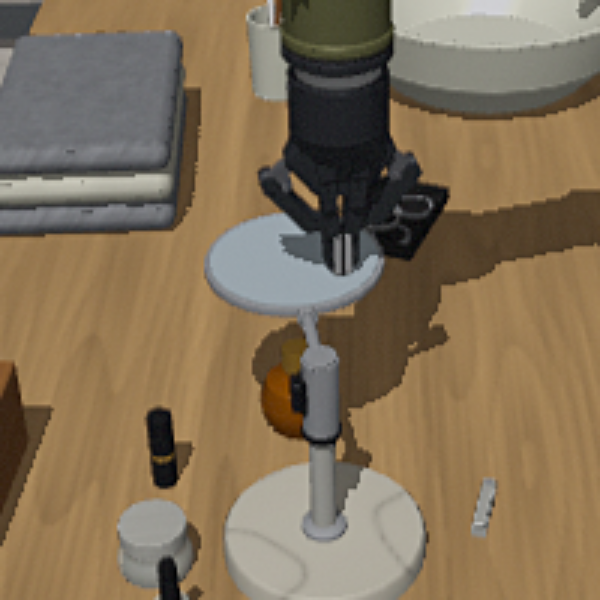

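Request:
carry_out(dp=[[0, 0, 0.00125], [0, 0, 0.0025], [0, 0, 0.0025]], delta_rot=[[0, 0, 0], [0, 0, 0], [0, 0, 0]], gripper=[1, 1, 1])

```text
time_s: 14.95
tool_pos: [0.5279, -0.0131, 0.1891]
ee_rot: [3.14, 0.0, 1.767]
ft_force: [-1.7, 0.4, 6.3]
finger_gap: -0.005
```

Request:
carry_out(dp=[[0, 0, -0.02], [0, 0, -0.06], [0, 0, -0.12], [0, 0, -0.18], [0, 0.0, -0.18]], delta_rot=[[0, 0, 0], [0, 0, 0], [0, 0, 0], [0, 0, 0], [0, 0, 0]], gripper=[1, 1, 1, 1, 1])

```text
time_s: 15.45
tool_pos: [0.5302, -0.0134, 0.3389]
ee_rot: [3.13, 0.002, 1.766]
ft_force: [0.7, 0.3, -0.5]
finger_gap: 0.007
```

Request:
carry_out(dp=[[0.06, 0, -0.03], [0.12, 0, -0.03], [0.18, 0, -0.03], [0.24, 0, -0.03], [0.24, 0, -0.03]], delta_rot=[[0, 0, 0], [0, 0, 0], [0, 0, 0], [0, 0, 0], [0, 0, 0]], gripper=[1, 1, 1, 1, 1])

```text
time_s: 15.95
tool_pos: [0.4878, 0.1833, 0.3558]
ee_rot: [-3.141, -0.004, 1.778]
ft_force: [-0.1, 0.6, 0.4]
finger_gap: -0.0
```

```bash
python3 -c "
from h import *
for n in ['side','top']:
  im,d=snap(n,n+'13.png');P=cloud(n,d)
  if n=='side': cv2.imwrite('pics/s13c.png',cv2.resize(im[110:310,220:420],None,fx=3,fy=3))
  m=(np.linalg.norm(P[...,:2]-[.568,-.03],axis=-1)<.064)&(P[...,2]>.15)&(P[...,2]<.24); G=P[m]
  c=G.mean(0); u,s,vt=np.linalg.svd(G-c,full_matrices=False); print(n,len(G),c,vt[2],np.degrees(np.arccos(abs(vt[2][2]))))
  for t in ['stand','stem_top','button_face','glass_centre','perfume','tietray','ringdish','clipper','polish','lipstick','cream']:
    print(t,[(np.round(x['location'],4).tolist(),round(x['confidence'],2)) for x in ctrl.place_of(t,n)[:2]])
st()
"
```

```text
side 1196 [ 0.56769745 -0.0274052   0.18102736] [ 1.01008977e-03  4.44078596e-04 -9.99999391e-01] 0.06322006113948284
stand [([0.5428, 0.1144, -0.0005], 0.63)]
stem_top [([0.5388, 0.1111, 0.1868], 0.66), ([0.6508, 0.2087, 0.0005], 0.64)]
button_face [([0.5636, 0.1176, 0.1548], 0.38)]
glass_centre [([0.5664, -0.0305, 0.1801], 0.63)]
perfume [([0.5665, -0.0486, 0.0017], 0.7)]
tietray [([0.4819, -0.3799, -0.001], 0.85)]
ringdish [([0.5391, 0.2547, -0.0014], 0.81)]
clipper [([0.4107, 0.0717, 0.0031], 0.49)]
polish []
lipstick [([0.6744, 0.0338, 0.0034], 0.74)]
cream [([0.6737, 0.1342, 0.0036], 0.78), ([0.5675, -0.0458, 0.0051], 0.57)]
top 1900 [ 0.56740251 -0.02987795  0.18249531] [-2.05030370e-03  3.12872884e-04  9.99997849e-01] 0.11883372428397192
stand [([0.5406, 0.1117, -0.004], 0.61)]
stem_top [([0.5368, 0.1108, 0.1898], 0.79), ([0.6788, 0.0359, -0.0008], 0.61)]
button_face []
glass_centre [([0.5707, -0.0303, 0.1828], 0.8)]
perfume []
tietray []
ringdish [([0.5434, 0.2572, 0.0002], 0.57)]
clipper [([0.4113, 0.0668, -0.002], 0.43)]
polish [([0.6498, 0.2064, 0.0011], 0.4)]
lipstick []
cream [([0.6712, 0.1291, -0.0015], 0.89)]
time_s 17.15
joint_pos [-0.4483  0.263   0.079   1.5595 -0.0212  1.32   -0.1709]
tool_pos [0.4901 0.1752 0.3564]
ee_rot [-3.1416  0.      1.7667]
ft_force [0.7079 0.2934 0.63  ]
ft_torque [ 0.0078  0.0287 -0.0552]
finger_gap 0.0024
```

View pics/s13c.png

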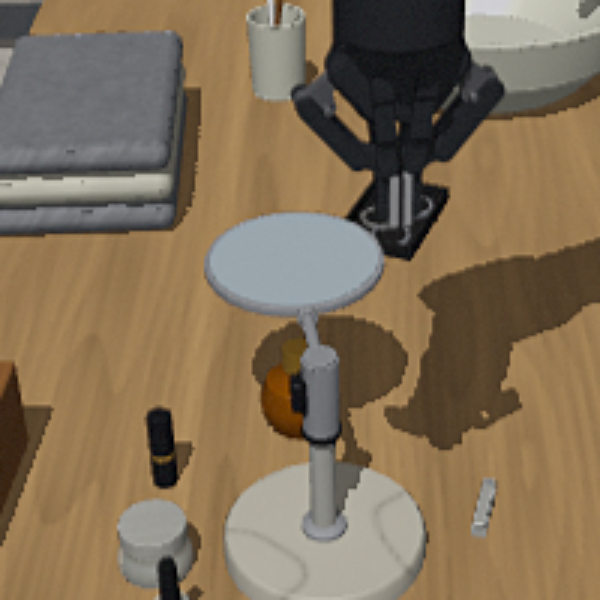

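View pics/top13.png

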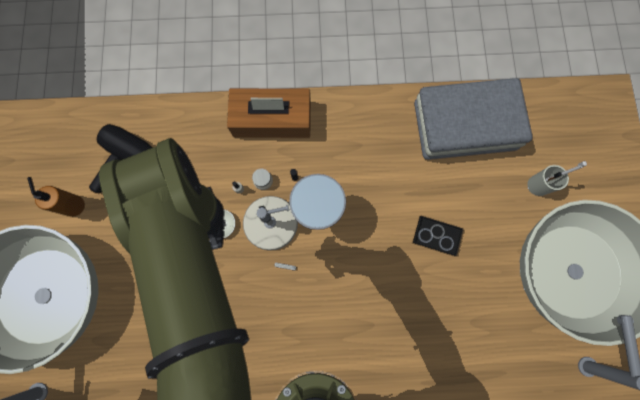

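The glass lies flat (the fitted plane is within 0.2° of level). The button is out, nothing else has moved and the arm is clear, so I'm handing the job in.

```bash
python3 -c "
from bench import ctrl
print(ctrl.close_job())"
```

```text
the job is handed in; nothing more can be done
None
```

I lowered the mirror to the next hole down and tipped the glass flat, then handed the job in at about 17 s of the 58 s allowed.

- **Stem:** I squeezed the button and brought the sleeve down about 7 mm, then let go. I pressed lightly on the stem top with closed fingertips (about 5 N) until it stopped dead. At the stop the force rose to 14 N with almost no further movement. The sleeve top went from about 0.2175 m to 0.189 m, so the stem is about 28 mm down.
- **Button:** The side pictures show it standing out again. Measured before the tipping, its face was about 20 mm in front of the post's axis, against 22 mm when fully out. The sensors do not read the button's travel directly, so this rests on the pictures, that measurement and the dead stop.
- **Glass:** I pushed the upper face back and down to its stop, where the force was 6.3 N. A plane fitted to the depth images put it within 0.2° of level from both cameras.
- **Surroundings:** The foot stands where it was, within measurement error. The other items that the networks found are also in place. Some detections were missing in one view or the other, and the arm hid part of the top picture, but every item was found again by at least one camera. The gripper was clear of everything at the end.

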